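# Lay the UV lamp down and set it on the viewing stand

### The job

The hand-held UV lamp is standing on its end beside the rubber pad: butt its foot against the pad's edge there, tip it over that edge and ease it down until it lies window-down along the pad, never letting it topple or ramming it hard against the edge, and let go of it. Then take it again round its middle and set it gently, window down, into the two saddles of the viewing stand, squarely and with its ends sticking out about equally on both sides. Leave the jar, the bottle and the beaker where they stand.

Things in the scene. Friction and masses are not known exactly. Their poses are not given: they have to be found in the camera images.
- lamp: Hand-held UV lamp: loose white plastic block, 196 mm long, 60 wide, 47 thick, about 0.45 kg, mass evenly spread; at the start it stands upright on one end beside the pad. Origin: centre of that end. z: along its length to the other end; y: across the 60 mm width; x: through the 47 mm thickness, out of the face with the dark window, at the start roughly towards the pad.
- lamp_mid (a point): Middle of the lamp's body (98 mm along z from the origin); axes as the lamp's.
- lamp_window (a point): Middle of the dark window, in the lamp's front face: 23.5 mm along x from lamp_mid; axes as the lamp's.
- lamp_toe (a point): Middle of the lower front edge, about which it tips: 23.5 mm along x from the lamp's origin; axes as the lamp's.
- pad: Black rubber pad fixed to the bench: 190 mm along x, 130 along y, 12 thick. Origin: centre of its underside. The near edge, to tip over, is at x = -95 mm. The lamp starts 10 to 45 mm outside it, up to 15 mm off the pad's middle line (its x axis), turned up to 0.25 rad. Laid down it points along the pad's x, foot end about 12 mm out past the near edge.
- stand: Grey viewing stand fixed to the bench. Origin: centre of the underside of its base plate (130 mm along x, 200 along y, 6 thick, a white 100 mm square plate to view lies on it). Two upright brackets at y = +78 and -78 mm, each 14 mm thick along y and 92 wide along x, end in open-topped U saddles. The lamp lies in both, along the stand's y, either end first.
- stand_seat (a point): Middle between the two saddles at the height of their floors, 85 mm above the bench; axes as the stand's. Each saddle is 66 mm clear in width (along x), its upright cheeks 14 mm high and flared outwards above, the tops 26 mm above the floor. Nothing stands between the two brackets.
- jar: Bystander: glass dip jar with white cap, 54 mm across, 95 mm high, 0.18 kg; origin under its centre.
- reagent: Bystander: amber bottle, 56 mm across, 125 mm high, 0.25 kg; origin under its centre.
- beaker: Bystander: small open glass beaker, 60 mm across, 75 mm high, 0.1 kg; origin under its centre.
Mind the look-alikes: they are no part of the job. There is more than one size of the lamp; the job needs the largest. Of the things that look like the stand, the larger one is meant.

How it is judged:
On the way, in this order (a step that is already met when the one before it is completed fails the run):
1. the lamp, still upright and with its foot on the bench, is butted against the pad's edge (angle between lamp's own z axis and vertical below 0.25 rad and height (world z) of lamp_toe below 0.008 m and contact force between lamp and pad above 0.5 N), for 0.05 s.
2. the lamp is being tipped over the pad's near edge, its foot still down at that edge (angle between lamp's own z axis and vertical between 0.5 and 1.2 rad and height (world z) of lamp_toe below 0.022 m and x of lamp_toe in the frame of pad between -0.13 and -0.088 m and y of lamp_toe in the frame of pad between -0.05 and 0.05 m and contact force between lamp and pad above 0.3 N), for 0.05 s.
3. the lamp lies window-down along the pad, let go and at rest (z of lamp_window in the frame of pad between 0.008 and 0.017 m and angle between lamp's own z axis and vertical between 1.5 and 1.64 rad and x of lamp_window in the frame of pad between -0.06 and 0.06 m and y of lamp_window in the frame of pad between -0.05 and 0.05 m and contact force between the fingers and lamp below 0.1 N and linear speed of lamp below 0.02 m/s and angle between the z axis of lamp and the x axis of pad, either way round below 0.35 rad), for 0.2 s.
At the end, for the whole second after the job is handed in: The lamp lies at rest, let go, window down on the floors of both saddles (height within 3 mm, within 5 mm across, along the stand's y within 0.06 rad), its middle within 12 mm of midway between the saddles; jar, bottle and beaker within 20 mm of where they stood (z of lamp_window in the frame of stand_seat between -0.003 and 0.003 m and z of lamp_mid in the frame of stand_seat above 0.02 m and angle between the z axis of lamp and the y axis of stand, either way round below 0.06 rad and x of lamp_mid in the frame of stand_seat between -0.005 and 0.005 m and y of lamp_mid in the frame of stand_seat between -0.012 and 0.012 m and linear speed of lamp below 0.02 m/s and distance of each of jar, reagent, beaker from where it was at the start of the episode below 0.02 m); the robot touches nothing.
It fails at once if the lamp is let topple or dropped (turns faster than 5 rad/s, or moves faster than 0.45 m/s with no finger touching it) (angular speed of lamp above 5 rad/s or (linear speed of lamp above 0.45 m/s and contact force between the fingers and lamp below 0.05 N)).
It fails at once if the lamp is rammed against the pad with over 40 N while it is butted and tipped, or is knocked into the stand at over 0.3 m/s ((contact force between lamp and pad above 40 N and angle between lamp's own z axis and vertical below 1.4 rad) or (contact force between lamp and stand above 1 N and linear speed of lamp above 0.3 m/s)).
It fails at once if the jar, the bottle or the beaker is moved by more than 20 mm (distance of any of jar, reagent, beaker from where it was at the start of the episode above 0.02 m).
It also fails if it takes over 58 s, if anything falls off the work surface, if the arm or the gripper's body presses on something with over 40 N, if the wrist force passes 120 N, or if a joint passes its speed limit or range.

### The arm

A 6-joint arm with a two-finger parallel gripper is mounted at the origin on the work surface. World frame = base frame: x ahead of the robot, y to its left, z up, the work surface at z = 0. Lengths are in m, angles in rad, forces in N, time in s.
With the tool pointing down it reaches from about 0.4 to 0.825 m from the base axis. Payload 7 kg.
Tool frame: the origin (TCP) lies on the centre line of the jaws, within the pads' length; the fingertips stand 14 mm ahead of it and the grasp point (between the pads) lies 5 mm behind it; z points along the fingers, y is the line along which they close (so a half turn about z gives the same grasp; the last joint's range is limited). The gripper opens to 88 mm and grips with 3 to 60 N. Pads are 19 mm wide; open, the fingers measure 130 mm over their backs; the gripper's body (78 mm by 193 mm) begins 47 mm behind the grasp point.
Start: joints at [1.423, 0.359, 0.012, 0, -1.224, -0.288], TCP at [0.285, 0.612, 0.241] pointing down, gripper open.
Joint ranges: [-3.07, 3.07], [-1.43, 2.12], [-1.02, 1.25], [-3.03, 1.67], [-3.05, -0], [-3.03, 3.03]. Speed limits (rad/s): [2.39, 2.39, 3.01, 3.14, 3.14, 3.14].

### API

Orientations are given as [roll, pitch, yaw] about the fixed x, y, z axes, in that order (R = Rz(yaw) Ry(pitch) Rx(roll)).
In Python, from station import arm gives the robot as it stands.
- The arm moves only by the tool move_arm, never from a script. Its argument "rows" is a list of rows, each an object with "translation": the shift along the tool's x, y, z in cm, a list of three; "rot": the turn, a rotation vector about the tool's x, y, z in degrees, a list of three; "hand": the closure, from 0 (fully open) to 1 (shut). A call has 1 to 8 rows; each row is the pose to reach, as a shift and turn from the pose commanded when the call began, along the tool's axes at that moment; what a row does not reach only later rows make up. A row lasts 1/12 s, in which the tool goes at most 41.7 mm and 7.16 degrees, less where a joint would pass 70% of its speed; a pose out of reach is approached as far as the arm can. A call with a gripper value outside its range is refused whole. The fingers move at their own pace and stop on an object; "squeeze" is the grip in N (left out, the last holds). Time passes only in rows, so rows that repeat a pose let the fingers close. It gives the time, the measured TCP pose, the force, the opening and the grip force at its end, in the units of the state.
- arm.get_state(): the state, without advancing time (a new reading comes with each control period).
- arm.grab_frame(name): name is "scene" or "top"; returns (picture, depth): 420x560x3 uint8, red, green, blue; 420x560 float32, m along the optical axis (not along the pixel's ray), 0 where there is no reading.
- arm.camera_params(name): a dict with "vfov" (degrees; the focal length in pixels is half the picture's height over the tangent of half this angle, whatever the lens; pixels are square), "cx", "cy" (the principal point, pixels), "position" and "orientation" of the camera in the world. Camera axes: x right, y down, z forward; pixel columns grow to the right and rows downward; lengths in m; the calibration is good to about 2 mm. A picture is of the moment at which its call begins. camera_params takes no time and is no camera call.
- arm.job_done(): hands the job in; it is judged then, once.
Trained networks look in the newest picture that a camera, given by its name, has taken for a name from the list of things; names that differ only in an ending like _2 or _b are one class to them, and where a whole thing is asked for, a point or a joint stands for the part that bears it (a point fixed in the world has none). Each returns a list of dicts, best first, with "p" (0 to 1); they miss things now and then, are a little off and sometimes report something else, mostly with a low value. They report only what shows in the picture. A call takes as long as a camera call. They do not tell look-alikes from the thing itself.
- arm.search_frame(label, camera): "point" ([x, y, z] in m, in the coordinates of the camera as it stood for that picture, good to about 4 mm: the middle of the surface that is visible of it).
- arm.pinpoint(label, camera): "point" ([x, y, z] in m, in the coordinates of the camera as it stood for that picture, good to about 4 mm: a listed point, or the origin of a listed thing).
The state is a dict: "t": time; "q": joint angles; "qd": joint speeds; "joint_efforts": joint torques, N m; "eef_pos": TCP position; "ee_rot": TCP orientation; "force": force on the tool from outside, world axes, zero at the start; "moment": the same for the moment, N m; "width": finger opening in m; "gripper_force": force on a finger pad.
Only numpy, scipy, OpenCV 4.12 (cv2) and the standard library are available. Lean on these libraries where they do the work, as an engineer would, in place of code of your own. Each camera call takes 0.05 s, during which the arm holds its last target. There are 200 camera calls.

## Working session

There is one attempt and no reset: what is moved stays moved. The work goes in short steps, Python scripts to look and compute and a tool call to move; the robot and the scene stay as the last step left them, time stands still between calls to the robot, and variables do not carry over. Pictures are saved under pics/ and viewed, at most 10 in all, crops included, and the job is handed in when it is done.

Besides the shell and the picture viewer there is one more tool, called after "Request:" by a JSON object that holds its "op" and its "data". move_arm: Moves the arm, as the interface text tells. Its arguments: {"type":"object","properties":{"rows":{"type":"array","items":{"type":"object","properties":{"translation":{"type":"array","items":{"type":"number"}},"rot":{"type":"array","items":{"type":"number"}},"hand":{"type":"number"}}}},"squeeze":{"type":"number"}},"required":["rows"]}

```bash
mkdir -p pics; cat > h.py <<'E'
import numpy as np, cv2
from station import arm
from scipy.spatial.transform import Rotation as R
def cam(n):
    c=arm.camera_params(n); 
    f=210/np.tan(np.radians(c['vfov'])/2)
    o=np.array(c['orientation'])
    M=R.from_euler('xyz',o).as_matrix() if o.size==3 else (o if o.ndim==2 else R.from_quat(o).as_matrix())
    return c,f,M,np.array(c['position'])
def w(n,p):
    c,f,M,t=cam(n); return M@np.array(p)+t
def cloud(n,d):
    c,f,M,t=cam(n); v,u=np.mgrid[0:420,0:560]
    P=np.stack([(u-c['cx'])/f*d,(v-c['cy'])/f*d,d],-1)
    return P@M.T+t
def pix(n,p):
    c,f,M,t=cam(n); q=M.T@(np.array(p)-t); return (q[0]/q[2]*f+c['cx'],q[1]/q[2]*f+c['cy'])
E
python3 - <<'E'
from h import *
np.set_printoptions(precision=4,suppress=True)
for n in ['scene','top']:
    print(n,arm.camera_params(n))
    im,d=arm.grab_frame(n); cv2.imwrite(f'pics/{n}0.png',im[...,::-1]); np.save(f'{n}0.npy',d)
    for l in ['lamp','lamp_mid','lamp_toe','lamp_window','pad','stand','stand_seat','jar','reagent','beaker']:
        for r in arm.pinpoint(l,n): 
            if r['p']>.2:
                q=w(n,r['point']); print(l,round(r['p'],2),q,np.round(pix(n,q)))
print(arm.get_state())
E
```

```text
scene {'vfov': 52.772905746169414, 'cx': 281.357251575583, 'cy': 203.2771285659112, 'position': array([ 1.016 , -0.7143,  1.1211]), 'orientation': array([-2.4356,  0.0073,  0.6014])}
lamp 0.97 [0.4328 0.0204 0.0032] [265. 207.]
lamp 0.89 [0.3405 0.1354 0.0033] [263. 176.]
lamp 0.62 [ 0.4548  0.1306 -0.0003] [288. 191.]
lamp_mid 0.88 [0.4336 0.0178 0.0736] [264. 194.]
lamp_mid 0.73 [0.4533 0.1314 0.0948] [288. 172.]
lamp_mid 0.46 [ 0.4528 -0.4512  0.0016] [173. 316.]
lamp_toe 0.81 [ 0.4711  0.1466 -0.0031] [294. 191.]
lamp_toe 0.75 [0.4185 0.0181 0.0009] [261. 206.]
lamp_window 0.8 [0.3315 0.1283 0.0661] [259. 164.]
lamp_window 0.75 [0.4722 0.1445 0.0952] [295. 172.]
lamp_window 0.66 [0.421  0.0196 0.0675] [261. 193.]
pad 0.72 [ 0.6043  0.1666 -0.0034] [329. 203.]
stand 0.95 [ 0.3984 -0.1883 -0.0001] [218. 244.]
stand 0.89 [ 0.5913 -0.1778 -0.0011] [269. 271.]
stand_seat 0.84 [ 0.5954 -0.1804  0.0841] [269. 257.]
stand_seat 0.57 [ 0.3984 -0.189   0.0628] [216. 233.]
stand_seat 0.48 [ 0.4482 -0.4524  0.0025] [172. 315.]
jar 0.78 [ 0.7227  0.0028 -0.0004] [336. 251.]
reagent 0.56 [ 0.44
[... 911 characters left out ...]
.66 [ 0.5914 -0.1835 -0.0044] [336. 210.]
stand_seat 0.93 [ 0.5937 -0.1832  0.087 ] [340. 205.]
jar 0.51 [ 0.7219  0.0028 -0.0021] [280. 171.]
reagent 0.68 [ 0.4443 -0.4572 -0.001 ] [421. 254.]
beaker 0.89 [ 0.4962  0.4246 -0.0035] [151. 238.]
{'t': 1.1, 'q': array([ 1.4231,  0.3586,  0.0119, -0.    , -1.2241, -0.2881]), 'qd': array([0.0002, 0.0008, 0.0002, 0.0007, 0.0001, 0.0019]), 'joint_efforts': array([  0.0005, -58.2391,  29.3304,   7.0024,   0.0125,  -0.    ]), 'eef_pos': array([0.285 , 0.6119, 0.2406]), 'ee_rot': array([ 3.1416,  0.    , -0.4358]), 'force': array([0.2905, 0.6425, 0.4147]), 'moment': array([ 0.0554,  0.0496, -0.0038]), 'gripper_force': 0.0, 'width': 0.0874078006648232}
```

```bash
python3 - <<'E'
from h import *
a=cv2.imread('pics/scene0.png'); b=a[100:340,150:400]; cv2.imwrite('pics/crop1.png',cv2.resize(b,None,fx=2.5,fy=2.5,interpolation=2)[:600])
b=cv2.imread('pics/top0.png')[150:310,130:400]; cv2.imwrite('pics/crop2.png',cv2.resize(b,None,fx=2.9,fy=2.9,interpolation=2)[:600])
E
```

```text
(no output)
```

View pics/crop1.png

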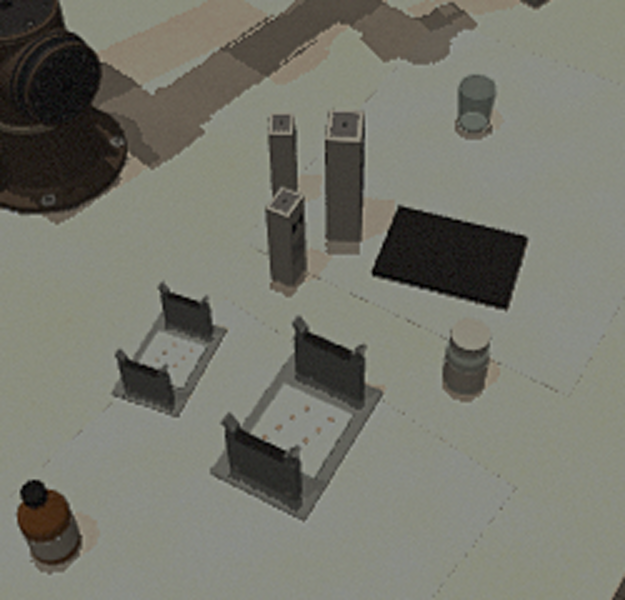

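View pics/crop2.png

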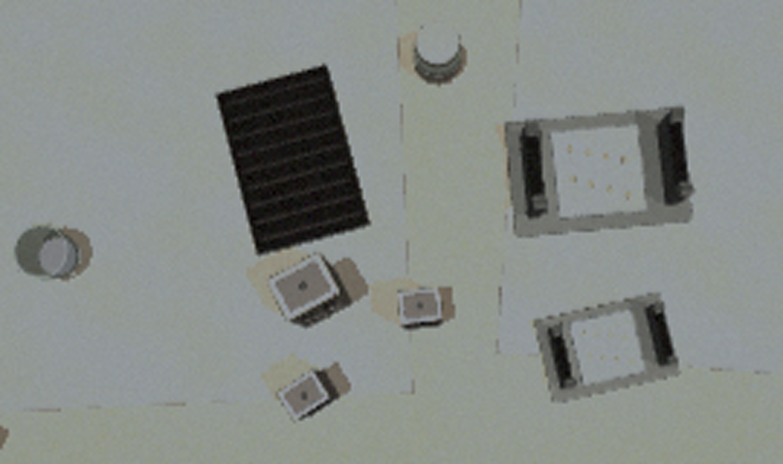

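```bash
python3 - <<'E'
from h import *
np.set_printoptions(precision=4,suppress=True)
for n in ['scene','top']:
    C=cloud(n,np.load(f'{n}0.npy')); P=C.reshape(-1,3)
    im=cv2.imread(f'pics/{n}0.png').reshape(-1,3).astype(int)
    def rect(name,m):
        q=P[m]; 
        if len(q)<8: print(n,name,len(q)); return
        r=cv2.minAreaRect(q[:,:2].astype(np.float32)*1000)
        print(n,name,len(q),'z',np.median(q[:,2]),r)
    near=lambda x,y,r:(np.hypot(P[:,0]-x,P[:,1]-y)<r)
    z=P[:,2]
    rect('lamp top',near(.453,.131,.08)&(z>.186)&(z<.21))
    rect('lampB top',near(.34,.136,.06)&(z>.12)&(z<.16))
    rect('lampC top',near(.433,.02,.06)&(z>.12)&(z<.16))
    dark=im.max(1)<70
    rect('pad',near(.607,.167,.13)&(z>.006)&(z<.018)&dark)
    rect('stand cheeks',near(.594,-.182,.13)&(z>.095)&(z<.125))
    rect('base',near(.594,-.182,.14)&(z>.003)&(z<.012))
    rect('jar',near(.722,.003,.05)&(z>.08))
    print('max z stand',z[near(.594,-.182,.13)].max())
E
```

```text
scene lamp top 208 z 0.19415931977454726 ((452.0861511230469, 131.2486572265625), (46.62245178222656, 65.00328826904297), 29.36579704284668)
scene lampB top 135 z 0.13977293134608648 ((346.4209289550781, 133.8443603515625), (34.09947204589844, 48.453617095947266), 31.275501251220703)
scene lampC top 175 z 0.14002441162376045 ((436.28192138671875, 17.276466369628906), (36.72028732299805, 47.29092025756836), 4.9329962730407715)
scene pad 1535 z 0.010458315804141805 ((607.3095092773438, 163.21051025390625), (190.31167602539062, 137.60183715820312), 15.676519393920898)
scene stand cheeks 116 z 0.10299849349852974 ((595.0615844726562, -181.56448364257812), (95.93286895751953, 172.4062957763672), 5.502251625061035)
scene base 1663 z 0.006195306209533236 ((598.9168090820312, -193.48211669921875), (261.7495422363281, 249.29542541503906), 18.741596221923828)
scene jar 196 z 0.0930429595863439 ((722.3434448242188, 0.3165550231933594), (47.884315490722656, 46.05986404418945), 51.61783981323242)
max z stand 0.11128115203653688
top lamp top 348 z 0.19585134347770372 ((449.0281982421875, 132.62673
[... 237 characters left out ...]
14296724505101954 ((433.03045654296875, 18.48931121826172), (34.67653274536133, 43.12155532836914), 8.123580932617188)
top pad 2035 z 0.012115868580331757 ((604.9376220703125, 164.87704467773438), (188.7775421142578, 129.2722625732422), 15.49079704284668)
top stand cheeks 93 z 0.10637724991053177 ((592.6320190429688, -180.7606201171875), (95.12486267089844, 169.60768127441406), 5.081888198852539)
top base 2248 z 0.006314915872131732 ((594.241455078125, -181.22509765625), (275.7976379394531, 275.7487487792969), 60.781063079833984)
top jar 189 z 0.0946429771309849 ((718.542236328125, 1.6389427185058594), (46.92296600341797, 45.93059539794922), 48.38007354736328)
max z stand 0.11536753413274403
```

```bash
cat >> h.py <<'E'
def Rt(psi,al):
    "tool y horizontal at psi+90deg; tool z along psi, al deg below horizontal"
    p,a=np.radians([psi,al]); y=np.array([-np.sin(p),np.cos(p),0]); z=np.array([np.cos(a)*np.cos(p),np.cos(a)*np.sin(p),-np.sin(a)])
    return np.c_[np.cross(y,z),y,z]
def cur():
    s=arm.get_state(); return np.array(s['eef_pos']),R.from_euler('xyz',s['ee_rot']).as_matrix()
def rows(wps,start=None):
    "wps: (grasp point, R); prints rows from start (TCP pos,R)"
    p0,R0=start or cur()
    for g,Rm in wps:
        t=R0.T@(np.array(g)+.005*Rm[:,2]-p0)*100; r=R.from_matrix(R0.T@Rm).as_rotvec(degrees=True)
        print('T',np.round(t,2).tolist(),'R',np.round(r,1).tolist())
def show():
    p,M=cur(); s=arm.get_state(); a=np.degrees(np.arcsin(-M[2,2])); 
    print('t',s['t'],'G',np.round(p-.005*M[:,2],4),'below',round(a,1),'psi',round(np.degrees(np.arctan2(M[1,1],M[0,1]))-90,1),'q',np.round(s['q'],2),'F',np.round(s['force'],1),'w',round(s['width'],4),'gf',s['gripper_force'])
E
python3 - <<'E'
from h import *
rows([([.36,.5,.36],Rt(29,70)),([.45,.132,.30],Rt(29,40))])
E
```

```text
T [11.62, 6.83, -11.47] R [22.0, -11.2, 124.5]
T [35.44, 36.22, -5.62] R [54.3, -27.7, 116.5]
```

Request:
{"op": "move_arm", "data": {"rows": [{"translation": [6, 4, -12], "rot": [0, 0, 20], "hand": 0}, {"translation": [11.6, 6.8, -11.5], "rot": [10, -5, 60], "hand": 0}, {"translation": [14, 10, -11], "rot": [15, -8, 70], "hand": 0}, {"translation": [18, 16, -10], "rot": [22, -11, 90], "hand": 0}, {"translation": [24, 22, -9], "rot": [22, -11, 110], "hand": 0}, {"translation": [28, 26, -8], "rot": [22, -11, 124], "hand": 0}, {"translation": [31, 30, -7], "rot": [22, -11, 124], "hand": 0}, {"translation": [33, 33, -7], "rot": [22, -11, 124], "hand": 0}]}}

```text
t: 1.77
eef_pos: [0.3985, 0.3325, 0.3196]
ee_rot: [-3.032, 0.155, -1.413]
force: [1.4, -0.5, 0.3]
width: 0.0879
gripper_force: 0.0
```

```bash
python3 - <<'E'
from h import *
show(); rows([([.45,.132,.30],Rt(29,40)),([.45,.132,.165],Rt(29,40))])
E
```

```text
t 1.7667 G [0.3981 0.3316 0.3245] below 79.1 psi -262.0 q [ 1.07 -0.05 -0.32 -0.01 -1.12 -0.92] F [ 1.4 -0.5  0.3] w 0.0879 gf 0.0
T [20.58, -2.39, -0.66] R [29.6, -32.1, 63.7]
T [22.67, -0.93, 12.6] R [29.6, -32.1, 63.7]
```

Request:
{"op": "move_arm", "data": {"rows": [{"translation": [20.6, -2.4, -0.7], "rot": [29.6, -32.1, 63.7], "hand": 0}, {"translation": [20.6, -2.4, -0.7], "rot": [29.6, -32.1, 63.7], "hand": 0}, {"translation": [20.6, -2.4, -0.7], "rot": [29.6, -32.1, 63.7], "hand": 0}, {"translation": [20.6, -2.4, -0.7], "rot": [29.6, -32.1, 63.7], "hand": 0}, {"translation": [20.6, -2.4, -0.7], "rot": [29.6, -32.1, 63.7], "hand": 0}, {"translation": [20.6, -2.4, -0.7], "rot": [29.6, -32.1, 63.7], "hand": 0}, {"translation": [20.6, -2.4, -0.7], "rot": [29.6, -32.1, 63.7], "hand": 0}, {"translation": [20.6, -2.4, -0.7], "rot": [29.6, -32.1, 63.7], "hand": 0}]}}

```text
t: 2.43
eef_pos: [0.4556, 0.1313, 0.2975]
ee_rot: [-2.98, 0.673, -2.196]
force: [0.7, -1.5, -0.2]
width: 0.0873
gripper_force: 0.0
```

```bash
python3 - <<'E'
from h import *
show(); rows([([.45,.132,.30],Rt(29,40)),([.45,.132,.165],Rt(29,40))])
E
```

```text
t 2.4333 G [0.4532 0.1293 0.3014] below 50.5 psi 48.4 q [ 0.7  -0.39 -0.79  0.02 -0.48 -1.4 ] F [ 0.7 -1.5 -0.2] w 0.0873 gf 0.0
T [-0.01, 0.35, 0.05] R [8.5, -9.7, 18.9]
T [8.41, 2.04, 10.47] R [8.5, -9.7, 18.9]
```

Request:
{"op": "move_arm", "data": {"rows": [{"translation": [0, 0.35, 0], "rot": [8.5, -9.7, 18.9], "hand": 0}, {"translation": [0, 0.35, 0], "rot": [8.5, -9.7, 18.9], "hand": 0}, {"translation": [0, 0.35, 0], "rot": [8.5, -9.7, 18.9], "hand": 0}, {"translation": [0, 0.35, 0], "rot": [8.5, -9.7, 18.9], "hand": 0}, {"translation": [0, 0.35, 0], "rot": [8.5, -9.7, 18.9], "hand": 0}, {"translation": [0, 0.35, 0], "rot": [8.5, -9.7, 18.9], "hand": 0}]}}

```text
t: 2.93
eef_pos: [0.4716, 0.1164, 0.3188]
ee_rot: [3.105, 0.842, -2.624]
force: [0.4, 0.1, -0.8]
width: 0.0877
gripper_force: 0.0
```

```bash
python3 - <<'E'
from h import *
show(); rows([([.45,.132,.22],Rt(29,40)),([.45,.132,.165],Rt(29,40))])
E
```

```text
t 2.9333 G [0.4685 0.1144 0.3221] below 41.8 psi 31.2 q [ 0.67 -0.45 -1.02  0.44 -0.19 -2.1 ] F [ 0.4  0.1 -0.8] w 0.0877 gf 0.0
T [8.09, 2.19, 6.34] R [2.6, -1.8, 0.4]
T [12.19, 2.06, 10.0] R [2.6, -1.8, 0.4]
```

```bash
cat > fk.py <<'E'
from h import *
from scipy.optimize import least_squares
Ry=lambda a:R.from_euler('y',a).as_matrix();Rz=lambda a:R.from_euler('z',a).as_matrix();Rx=lambda a:R.from_euler('x',a).as_matrix()
def fk(q,k,s4=1):
    r0,z0,L1,L2,a3,L3=k; e=np.eye(3)
    A=Rz(q[0]); p=A@[r0,0,z0]; A=A@Ry(q[1]); p=p+A@[0,0,L1]; A=A@Ry(-q[2]); p=p+A@[L2,0,a3]
    A=A@Rx(s4*q[3])@Ry(-q[4]); p=p+A@[L3,0,0]
    return p,A[:,0]
D=[([1.4231,.3586,.0119,0,-1.2241,-.288],[.285,.6119,.2406],[3.1416,0,-.4358]),
([1.07,-.05,-.32,-.01,-1.12,-.92],[.3985,.3325,.3196],[-3.032,.155,-1.413]),
([.7,-.39,-.79,.02,-.48,-1.4],[.4556,.1313,.2975],[-2.98,.673,-2.196]),
([.67,-.45,-1.02,.44,-.19,-2.1],[.4716,.1164,.3188],[3.105,.842,-2.624])]
s=arm.get_state(); D[3]=(s['q'],s['eef_pos'],s['ee_rot'])
def fit(s4):
    def f(k):
        o=[]
        for q,p,r in D:
            a,z=fk(q,k,s4); zz=R.from_euler('xyz',r).as_matrix()[:,2]; o+=list(a-p)+list(.3*(z-zz))
        return np.r_[o,.01*(k-np.array([.05,.35,.4,.4,.03,.25]))]
    return least_squares(f,[.05,.35,.4,.4,.03,.25])
lo=np.array([-3.07,-1.43,-1.02,-3.03,-3.05]);hi=np.array([3.07,2.12,1.25,1.67,0])
def ik(G,psi,al,k,s4):
    M=Rt(psi,al); p=np.array(G)+.005*M[:,2]; best=None
    for q0 in ([.3,0,-.5,0,-.6],[.7,-.4,-.9,.3,-.3],[.3,.5,0,0,-1.5],[.1,-.4,-.9,-2.5,-.3]):
        def f(q):
            a,z=fk(q,k,s4); return np.r_[a-p,.3*(z-M[:,2])]
        r=least_squares(f,np.clip(q0,lo+.01,hi-.01),bounds=(lo,hi))
        if best is None or r.cost<best.cost: best=r
    return best.x,np.sqrt(2*best.cost)
a=fit(1);b=fit(-1); s4=1 if a.cost<b.cost else -1; K=(a if s4==1 else b).x
E
python3 - <<'E'
from fk import *
np.set_printoptions(precision=3,suppress=True)
print(a.cost,b.cost,K)
for G,psi in (([.45,.132,.165],29),([.45,.132,.25],29)):
  for al in (30,40,50,60,70): print(G,al,*ik(G,psi,al,K,s4))
E=np.array([.5145,.1395]);u=np.array([np.cos(.272),np.sin(.272)])
for al in (50,60,70):
  for ph in (0,30,60,90):
    f=np.radians(ph); x=.153*np.sin(f)-.0235*np.cos(f); z=.012+.153*np.cos(f)+.0235*np.sin(f)
    print(al,ph,*ik([*(E+u*x),z],15.6,al+ph,K,s4))
E
```

```text
0.07740163583662309 0.06780008582087661 [-0.279  0.503  0.923  0.702 -0.142  0.793]
[0.45, 0.132, 0.165] 30 [-2.207  0.58  -0.764 -0.389 -1.255] 5.3332663767850736e-14
[0.45, 0.132, 0.165] 40 [-2.022  0.342 -0.823 -0.489 -1.22 ] 2.4174004398319472e-14
[0.45, 0.132, 0.165] 50 [-1.508  0.105 -0.841 -0.713 -1.092] 8.522649253147364e-13
[0.45, 0.132, 0.165] 60 [-0.509 -0.025 -0.766 -0.745 -0.678] 3.027872523404236e-15
[0.45, 0.132, 0.165] 70 [ 0.006  0.001 -0.614 -0.269 -0.664] 1.5722390722469013e-10
[0.45, 0.132, 0.25] 30 [-2.207  0.422 -0.743 -0.373 -1.422] 2.400733891714577e-09
[0.45, 0.132, 0.25] 40 [-2.022  0.181 -0.773 -0.463 -1.408] 2.1037871983164606e-09
[0.45, 0.132, 0.25] 50 [ 1.634 -0.378 -0.966  0.875 -0.858] 1.1290205333943155e-14
[0.45, 0.132, 0.25] 60 [-0.509 -0.139 -0.683 -0.613 -0.831] 1.9694833105078408e-11
[0.45, 0.132, 0.25] 70 [ 0.006 -0.085 -0.534 -0.225 -0.825] 3.3513532962371312e-15
50 0 [-0.62  -0.001 -0.964 -1.363 -0.537] 6.724935531693481e-09
50 30 [ 0.263  0.211 -0.312 -0.002 -0.873] 1.5125573915418295e-13
50 60 [ 0.268  0.688  0.35   0.001 -1.582] 3.42994015216006e-14
50 90 [ 0.269  1.287  1.175  0.003 -2.331] 4.252772667529811e-12
60 0 [ 0.238 -0.031 -0.771 -0.057 -0.307] 1.096476967405308e-13
60 30 [ 0.265  0.328 -0.122 -0.    -1.121] 1.5470842568031355e-13
60 60 [ 0.268  0.842  0.568  0.002 -1.82 ] 3.357819134314869e-10
60 90 [ 0.27   1.349  1.25   0.004 -2.42 ] 0.03531275400513789
70 0 [ 0.256  0.029 -0.585 -0.01  -0.608] 5.638199710081036e-13
70 30 [ 0.267  0.459  0.069  0.001 -1.355] 1.1387784946133139e-11
70 60 [ 0.269  1.008  0.801  0.003 -2.062] 8.751476587445082e-12
70 90 [ 0.27   1.371  1.25   0.005 -2.453] 0.07870069206316899
```

```bash
sed -i 's/r0,z0,L1,L2,a3,L3=k; e=np.eye(3)/r0,z0,L1,L2,a3,L3,d1,d2=k/; s/p=p+A@\[L2,0,a3\]/p=p+A@[L2,d1,a3]/; s/@Ry(-q\[4\]); p=p+A@\[L3,0,0\]/@Ry(-q[4]); p=p+A@[L3,d2,0]/; s/\.4,\.4,\.03,\.25\]/.4,.4,.03,.25,-.1,-.1]/g' fk.py
sed -i 's/\.01\*(k-/.003*(k-/' fk.py
cat > t.py <<'E'
from fk import *
np.set_printoptions(precision=3,suppress=True)
print(a.cost,b.cost,K)
for q,p,r in D: print(fk(q,K,s4)[0]-p)
for G,psi in (([.45,.132,.165],29),([.45,.132,.25],29)):
  for al in (30,40,50,60,70): print(G,al,*ik(G,psi,al,K,s4))
E=np.array([.5145,.1395]);u=np.array([np.cos(.272),np.sin(.272)])
for al in (40,50,60,70):
  for ph in (0,30,60,90):
    f=np.radians(ph); x=.153*np.sin(f)-.0235*np.cos(f); z=.012+.153*np.cos(f)+.0235*np.sin(f)
    print(al,ph,*ik([*(E+u*x),z],15.6,al+ph,K,s4))
E
python3 t.py
```

```text
0.001281652958927191 8.094637752754328e-06 [-0.039  0.227  0.606  0.507 -0.009  0.373  0.013 -0.204]
[-0. -0. -0.]
[-0.001  0.001 -0.   ]
[ 0.001 -0.002  0.   ]
[-0.  0. -0.]
[0.45, 0.132, 0.165] 30 [-0.22  -0.091 -0.758 -1.585 -0.613] 4.471383272297274e-11
[0.45, 0.132, 0.165] 40 [ 0.4   -0.156 -0.761 -1.008 -0.125] 0.013043235538051064
[0.45, 0.132, 0.165] 50 [ 0.676 -0.174 -1.02   0.132 -0.052] 0.03399317770917889
[0.45, 0.132, 0.165] 60 [ 0.742 -0.167 -1.02   0.406 -0.239] 0.009081576411971158
[0.45, 0.132, 0.165] 70 [ 0.778 -0.106 -0.843  0.191 -0.504] 2.389159140887255e-13
[0.45, 0.132, 0.25] 30 [ 0.289 -0.325 -0.734 -1.104 -0.23 ] 0.008951900156097438
[0.45, 0.132, 0.25] 40 [ 0.667 -0.356 -1.02   0.142 -0.062] 0.03925387413475725
[0.45, 0.132, 0.25] 50 [ 0.746 -0.354 -1.02   0.443 -0.271] 0.015559585120199605
[0.45, 0.132, 0.25] 60 [ 0.816 -0.308 -0.898  0.323 -0.5  ] 7.442221691985928e-16
[0.45, 0.132, 0.25] 70 [ 0.784 -0.208 -0.703  0.139 -0.744] 1.1140565937242243e-11
40 0 [ 0.268 -0.067 -0.684 -1.471 -0.013] 0.02748175584325649
40 30 [ 0.669  0.122 -0.672  0.296 -0.47 ] 4.
[... 234 characters left out ...]
2 -0.455  0.091 -0.753] 2.3981470740313568e-11
50 60 [ 0.515  0.635  0.148 -0.083 -1.424] 1.1754390894327166e-12
50 90 [ 0.465  1.09   0.693 -0.164 -2.032] 1.3229917111876884e-11
60 0 [ 0.654 -0.081 -1.02   0.734 -0.235] 0.015704065465545987
60 30 [ 0.597  0.294 -0.28   0.    -0.997] 1.1884920305794512e-13
60 60 [ 0.497  0.744  0.302 -0.112 -1.642] 1.0094510147489621e-10
60 90 [ 0.456  1.211  0.862 -0.205 -2.251] 4.2521949570277445e-13
70 0 [ 0.749 -0.03  -0.83   0.345 -0.483] 1.995016156741001e-11
70 30 [ 0.564  0.394 -0.123 -0.053 -1.222] 1.9086591629807256e-12
70 60 [ 0.483  0.856  0.452 -0.14  -1.852] 9.658091264530498e-13
70 90 [ 0.448  1.33   1.031 -0.268 -2.471] 1.7966642574372225e-13
```

```bash
python3 - <<'E'
from h import *
rows([([.45,.132,.27],Rt(29,70)),([.45,.132,.165],Rt(29,70))])
E
```

```text
T [4.62, 2.32, 2.95] R [2.4, 28.2, 1.0]
T [12.44, 2.06, 9.94] R [2.4, 28.2, 1.0]
```

Request:
{"op": "move_arm", "data": {"rows": [{"translation": [4.6, 2.3, 2.95], "rot": [2.4, 28.2, 1], "hand": 0}, {"translation": [4.6, 2.3, 2.95], "rot": [2.4, 28.2, 1], "hand": 0}, {"translation": [4.6, 2.3, 2.95], "rot": [2.4, 28.2, 1], "hand": 0}, {"translation": [4.6, 2.3, 2.95], "rot": [2.4, 28.2, 1], "hand": 0}, {"translation": [4.6, 2.3, 2.95], "rot": [2.4, 28.2, 1], "hand": 0}, {"translation": [4.6, 2.3, 2.95], "rot": [2.4, 28.2, 1], "hand": 0}, {"translation": [4.6, 2.3, 2.95], "rot": [2.4, 28.2, 1], "hand": 0}]}}

```text
t: 3.52
eef_pos: [0.4508, 0.133, 0.2631]
ee_rot: [-3.139, 0.345, -2.63]
force: [-0.6, -0.7, 0.2]
width: 0.0876
gripper_force: 0.0
```

```bash
python3 - <<'E'
from h import *
show(); rows([([.45,.132,.165],Rt(29,70))])
im,d=arm.grab_frame('scene'); cv2.imwrite('pics/pre.png',cv2.resize(im[100:280,180:380,::-1],None,fx=3,fy=3))
E
```

```text
t 3.5167 G [0.4494 0.1322 0.2678] below 70.2 psi 29.2 q [ 0.78 -0.22 -0.68  0.13 -0.79 -1.92] F [-0.6 -0.7  0.2] w 0.0876 gf 0.0
T [3.43, -0.02, 9.69] R [-0.1, -0.2, 0.3]
```

View pics/pre.png

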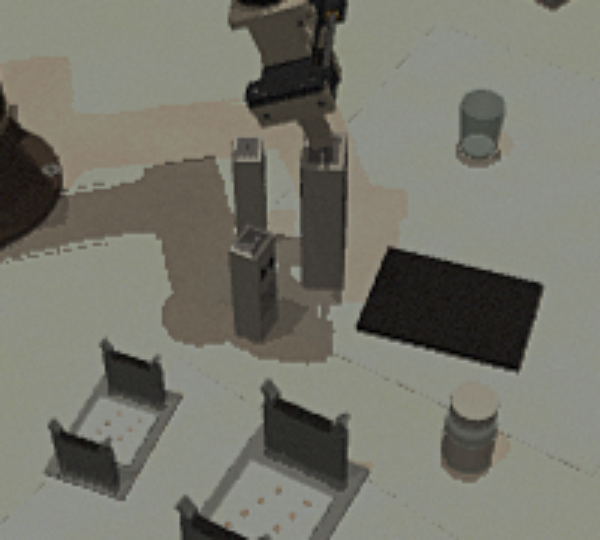

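Request:
{"op": "move_arm", "data": {"rows": [{"translation": [1, 0, 2.8], "rot": [0, 0, 0], "hand": 0}, {"translation": [2, 0, 5.6], "rot": [0, 0, 0], "hand": 0}, {"translation": [2.7, 0, 7.6], "rot": [0, 0, 0], "hand": 0}, {"translation": [3.1, 0, 8.8], "rot": [0, 0, 0], "hand": 0}, {"translation": [3.4, 0, 9.6], "rot": [0, 0, 0], "hand": 0}, {"translation": [3.4, 0, 9.7], "rot": [0, 0, 0], "hand": 0}, {"translation": [3.4, 0, 9.7], "rot": [0, 0, 0], "hand": 0}]}}

```text
t: 4.15
eef_pos: [0.4513, 0.1325, 0.1611]
ee_rot: [-3.139, 0.346, -2.631]
force: [0.3, 0.8, -0.1]
width: 0.0877
gripper_force: 0.0
```

```bash
python3 - <<'E'
from h import *
show()
E
```

```text
t 4.15 G [0.4499 0.1317 0.1658] below 70.2 psi 29.2 q [ 0.78 -0.11 -0.87  0.2  -0.48 -2.  ] F [ 0.3  0.8 -0.1] w 0.0877 gf 0.0
```

Request:
{"op": "move_arm", "data": {"rows": [{"translation": [0, 0, 0], "rot": [0, 0, 0], "hand": 0.25}, {"translation": [0, 0, 0], "rot": [0, 0, 0], "hand": 0.3}, {"translation": [0, 0, 0], "rot": [0, 0, 0], "hand": 0.4}, {"translation": [0, 0, 0], "rot": [0, 0, 0], "hand": 0.5}, {"translation": [0, 0, 0], "rot": [0, 0, 0], "hand": 0.6}, {"translation": [0, 0, 0], "rot": [0, 0, 0], "hand": 0.6}, {"translation": [0, 0, 0], "rot": [0, 0, 0], "hand": 0.6}], "squeeze": 10}}

```text
t: 4.73
eef_pos: [0.4525, 0.1338, 0.1618]
ee_rot: [-3.139, 0.347, -2.631]
force: [-1.4, 1.0, 2.7]
width: 0.0601
gripper_force: 10.0
```

```bash
python3 - <<'E'
from h import *
show()
E=np.array([.5145,.1395]);u=np.array([np.cos(.272),np.sin(.272)])
g=lambda x:[*(E+u*x),.1655]
rows([(g(-.0375),Rt(15.6,70)),(g(-.0335),Rt(15.6,70)),(g(-.0235),Rt(15.6,70))])
E
```

```text
t 4.7333 G [0.451  0.133  0.1665] below 70.1 psi 29.2 q [ 0.78 -0.11 -0.87  0.2  -0.48 -2.  ] F [-1.4  1.   2.7] w 0.0601 gf 9.977428615093231
T [-2.04, -1.69, 0.85] R [4.5, -0.1, 12.8]
T [-2.4, -1.78, 0.98] R [4.5, -0.1, 12.8]
T [-3.32, -2.02, 1.32] R [4.5, -0.1, 12.8]
```

Request:
{"op": "move_arm", "data": {"rows": [{"translation": [-0.7, -0.5, 0.2], "rot": [1.5, 0, 4], "hand": 0.6}, {"translation": [-1.3, -1.0, 0.4], "rot": [2.8, 0, 8], "hand": 0.6}, {"translation": [-1.9, -1.5, 0.65], "rot": [4, 0, 11.5], "hand": 0.6}, {"translation": [-2.2, -1.7, 0.8], "rot": [4.5, 0, 12.8], "hand": 0.6}, {"translation": [-2.4, -1.8, 0.9], "rot": [4.5, 0, 12.8], "hand": 0.6}, {"translation": [-2.4, -1.8, 0.9], "rot": [4.5, 0, 12.8], "hand": 0.6}], "squeeze": 12}}

```text
t: 5.23
eef_pos: [0.4857, 0.133, 0.1633]
ee_rot: [3.139, 0.352, -2.868]
force: [-2.0, 4.3, 8.5]
width: 0.0608
gripper_force: 12.0
```

```bash
cat > look.py <<'E'
from h import *
np.set_printoptions(precision=4,suppress=True)
import sys
show()
yaw=np.radians(15.55); C0=np.array([.606,.165,0]); A=R.from_euler('z',yaw).as_matrix()
for n in ['scene','top']:
    im,d=arm.grab_frame(n); cv2.imwrite(f'pics/l_{n}_{sys.argv[1]}.png',im[...,::-1])
    for l in ['lamp_toe','lamp_mid','lamp_window']:
        for r in arm.pinpoint(l,n):
            q=w(n,r['point']); pq=A.T@(q-C0)
            if r['p']>.2 and abs(pq[1])<.07 and pq[0]>-.16: print(n,l,round(r['p'],2),'pad',pq)
    # front/other faces in pad frame
E
python3 look.py 1
```

```text
t 5.2333 G [0.484  0.1325 0.1679] below 69.8 psi 15.7 q [ 0.76 -0.05 -0.88  0.37 -0.45 -2.36] F [-2.   4.3  8.5] w 0.0608 gf 12.025405870095348
scene lamp_toe 0.73 pad [-0.1266  0.0097 -0.0039]
scene lamp_mid 0.94 pad [-0.1358 -0.0021  0.0968]
scene lamp_window 0.94 pad [-0.1117 -0.0001  0.0929]
```

Request:
{"op": "move_arm", "data": {"rows": [{"translation": [0.05, 0, -0.15], "rot": [0, 0, 0], "hand": 0.6}, {"translation": [0.1, 0, -0.3], "rot": [0, 0, 0], "hand": 0.6}, {"translation": [0.1, 0, -0.3], "rot": [0, 0, 0], "hand": 0.6}, {"translation": [0.1, 0, -0.3], "rot": [0, 0, 0], "hand": 0.6}]}}

```text
t: 5.97
eef_pos: [0.4811, 0.1293, 0.1632]
ee_rot: [-3.141, 0.346, -2.869]
force: [-0.3, 0.9, -1.6]
width: 0.0604
gripper_force: 11.8
```

```bash
python3 look.py 2; python3 - <<'E'
from h import *
print(arm.get_state()['moment'])
cv2.imwrite('pics/c3.png',cv2.resize(cv2.imread('pics/l_scene_2.png')[100:260,220:380],None,fx=3.7,fy=3.7))
E
```

```text
t 5.9667 G [0.4795 0.1288 0.1679] below 70.2 psi 15.6 q [ 0.76 -0.06 -0.88  0.36 -0.47 -2.36] F [-0.3  0.9 -1.6] w 0.0604 gf 11.846277415752411
scene lamp_toe 0.72 pad [-0.1256  0.0057 -0.0039]
scene lamp_mid 0.69 pad [-0.1374 -0.0049  0.1008]
scene lamp_window 0.95 pad [-0.1161 -0.0028  0.0978]
[-0.15084892  1.19136474  0.03575843]
```

View pics/c3.png

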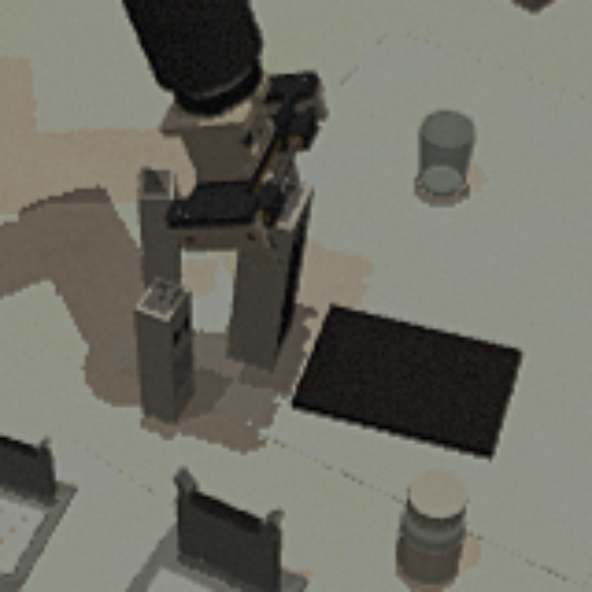

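Request:
{"op": "move_arm", "data": {"rows": [{"translation": [-0.4, 0, 0.1], "rot": [0, 0, 0], "hand": 0.6}, {"translation": [-0.8, 0, 0.25], "rot": [0, 0, 0], "hand": 0.6}, {"translation": [-1.2, 0, 0.4], "rot": [0, 0, 0], "hand": 0.6}, {"translation": [-1.6, 0, 0.55], "rot": [0, 0, 0], "hand": 0.6}, {"translation": [-1.9, 0, 0.65], "rot": [0, 0, 0], "hand": 0.6}, {"translation": [-1.9, 0, 0.65], "rot": [0, 0, 0], "hand": 0.6}, {"translation": [-1.9, 0, 0.65], "rot": [0, 0, 0], "hand": 0.6}], "squeeze": 20}}

```text
t: 6.95
eef_pos: [0.5009, 0.135, 0.1636]
ee_rot: [-3.141, 0.346, -2.869]
force: [0.5, -0.6, -4.7]
width: 0.0606
gripper_force: 19.7
```

```bash
python3 look.py 3
```

```text
t 6.95 G [0.4993 0.1345 0.1683] below 70.2 psi 15.6 q [ 0.73 -0.02 -0.84  0.35 -0.46 -2.32] F [ 0.5 -0.6 -4.7] w 0.0606 gf 19.74145621061325
scene lamp_toe 0.96 pad [-0.103   0.0049 -0.0004]
scene lamp_mid 0.67 pad [-0.1172 -0.0034  0.0994]
scene lamp_window 0.56 pad [-0.0925 -0.0022  0.0979]
top lamp_toe 0.72 pad [-0.      0.0003  0.0041]
```

Request:
{"op": "move_arm", "data": {"rows": [{"translation": [-0.2, 0, 0.07], "rot": [0, 0, 0], "hand": 0.6}, {"translation": [-0.4, 0, 0.14], "rot": [0, 0, 0], "hand": 0.6}, {"translation": [-0.55, 0, 0.2], "rot": [0, 0, 0], "hand": 0.6}, {"translation": [-0.7, 0, 0.25], "rot": [0, 0, 0], "hand": 0.6}, {"translation": [-0.85, 0, 0.31], "rot": [0, 0, 0], "hand": 0.6}, {"translation": [-0.95, 0, 0.34], "rot": [0, 0, 0], "hand": 0.6}, {"translation": [-0.95, 0, 0.34], "rot": [0, 0, 0], "hand": 0.6}]}}

```text
t: 7.93
eef_pos: [0.5106, 0.1378, 0.1638]
ee_rot: [-3.141, 0.346, -2.869]
force: [-2.1, 0.8, -3.1]
width: 0.0604
gripper_force: 19.8
```

```bash
python3 look.py 4
```

```text
t 7.9333 G [0.5089 0.1373 0.1685] below 70.2 psi 15.6 q [ 0.72 -0.   -0.82  0.34 -0.46 -2.3 ] F [-2.1  0.8 -3.1] w 0.0604 gf 19.794609546661377
scene lamp_toe 0.92 pad [-0.0998  0.0041 -0.0008]
scene lamp_mid 0.67 pad [-0.1106 -0.0019  0.0999]
scene lamp_window 0.79 pad [-0.0842 -0.0037  0.0974]
```

Request:
{"op": "move_arm", "data": {"rows": [{"translation": [-0.1, 0, 0.03], "rot": [0, 0, 0], "hand": 0.6}, {"translation": [-0.2, 0, 0.07], "rot": [0, 0, 0], "hand": 0.6}, {"translation": [-0.3, 0, 0.1], "rot": [0, 0, 0], "hand": 0.6}, {"translation": [-0.3, 0, 0.1], "rot": [0, 0, 0], "hand": 0.6}, {"translation": [-0.3, 0, 0.1], "rot": [0, 0, 0], "hand": 0.6}]}}

```text
t: 8.75
eef_pos: [0.5137, 0.1387, 0.1641]
ee_rot: [-3.141, 0.347, -2.869]
force: [-3.1, 0.7, -3.4]
width: 0.0603
gripper_force: 19.9
```

```bash
python3 look.py 5
```

```text
t 8.75 G [0.512  0.1383 0.1688] below 70.1 psi 15.6 q [ 0.72  0.   -0.81  0.34 -0.46 -2.3 ] F [-3.1  0.7 -3.4] w 0.0603 gf 19.863677322864532
scene lamp_toe 0.85 pad [-0.0966  0.0042 -0.0018]
scene lamp_mid 0.73 pad [-0.1071 -0.0036  0.0976]
scene lamp_window 0.7 pad [-0.0824 -0.0009  0.0989]
```

```bash
cat > tip.py <<'E'
from h import *
import sys
def G(phi,bx=.001,bz=-.001,a=.154,x0=-.0955):
    f=np.radians(phi); x=x0+a*np.sin(f)-.0235*np.cos(f)+bx; z=.012+a*np.cos(f)+.0235*np.sin(f)+bz
    y=np.radians(15.55); return np.array([.606+np.cos(y)*x,.165+np.sin(y)*x,z])
if __name__=='__main__':
    show(); off=float(sys.argv[1])
    rows([(G(p),Rt(15.6,p+off)) for p in map(float,sys.argv[2:])])
E
python3 tip.py 62.2 7.8 10 13 16.5 20 24 28 32 36 36
```

```text
t 9.15 G [0.5119 0.1382 0.1688] below 70.1 psi 15.6 q [ 0.72  0.   -0.81  0.34 -0.46 -2.3 ] F [-3.2  1.4 -3.1] w 0.0603 gf 19.857284724712372
T [-0.02, 0.06, 0.22] R [-0.0, -0.1, 0.0]
T [-0.56, 0.06, 0.42] R [-0.0, 2.1, 0.0]
T [-1.29, 0.06, 0.74] R [-0.0, 5.1, 0.0]
T [-2.11, 0.06, 1.15] R [-0.0, 8.6, 0.0]
T [-2.91, 0.06, 1.61] R [-0.0, 12.1, 0.0]
T [-3.79, 0.05, 2.2] R [-0.0, 16.1, 0.0]
T [-4.62, 0.05, 2.84] R [-0.0, 20.1, 0.0]
T [-5.41, 0.05, 3.55] R [-0.0, 24.1, 0.0]
T [-6.14, 0.05, 4.3] R [-0.0, 28.1, 0.0]
T [-6.14, 0.05, 4.3] R [-0.0, 28.1, 0.0]
```

Request:
{"op": "move_arm", "data": {"rows": [{"translation": [-0.55, 0, 0.3], "rot": [0, 2.1, 0], "hand": 0.6}, {"translation": [-1.25, 0, 0.65], "rot": [0, 5.1, 0], "hand": 0.6}, {"translation": [-2.1, 0, 1.1], "rot": [0, 8.6, 0], "hand": 0.6}, {"translation": [-2.9, 0, 1.55], "rot": [0, 12.1, 0], "hand": 0.6}, {"translation": [-3.8, 0, 2.15], "rot": [0, 16.1, 0], "hand": 0.6}, {"translation": [-4.6, 0, 2.8], "rot": [0, 20.1, 0], "hand": 0.6}, {"translation": [-5.4, 0, 3.5], "rot": [0, 24.1, 0], "hand": 0.6}, {"translation": [-6.15, 0, 4.3], "rot": [0, 28.1, 0], "hand": 0.6}]}}

```text
t: 9.82
eef_pos: [0.5843, 0.1588, 0.1451]
ee_rot: [3.141, -0.146, -2.869]
force: [-2.5, 1.4, -0.5]
width: 0.06
gripper_force: 19.9
```

```bash
python3 look.py 6; python3 tip.py 62.2 36 40 44 48 52 56 60 60
```

```text
t 9.8167 G [0.585  0.159  0.1501] below 81.6 psi 15.6 q [ 0.56  0.41 -0.14 -0.05 -1.17 -1.84] F [-2.5  1.4 -0.5] w 0.06 gf 19.88626846058878
scene lamp_toe 0.85 pad [-0.1011  0.0047 -0.0005]
scene lamp_mid 0.62 pad [-0.0619 -0.0003  0.0932]
scene lamp_window 0.78 pad [-0.0378 -0.      0.0808]
top lamp_toe 0.78 pad [-0.1023  0.0039  0.0013]
top lamp_mid 0.59 pad [-0.0634 -0.0046  0.0916]
top lamp_window 0.82 pad [-0.0421  0.0021  0.0797]
t 10.2167 G [0.584  0.1583 0.1504] below 81.9 psi 15.6 q [ 0.56  0.4  -0.14 -0.04 -1.16 -1.84] F [-0.4  0.8 -3.7] w 0.0601 gf 19.884697794914246
T [-0.02, 0.05, 0.1] R [-0.0, 0.1, 0.0]
T [-0.99, 0.05, 0.49] R [-0.0, 4.1, 0.0]
T [-1.94, 0.05, 0.95] R [-0.0, 8.1, 0.0]
T [-2.86, 0.05, 1.47] R [-0.0, 12.1, 0.0]
T [-3.73, 0.05, 2.06] R [-0.0, 16.1, 0.0]
T [-4.57, 0.05, 2.71] R [-0.0, 20.1, 0.0]
T [-5.35, 0.05, 3.41] R [-0.0, 24.1, 0.0]
T [-5.35, 0.05, 3.41] R [-0.0, 24.1, 0.0]
```

Request:
{"op": "move_arm", "data": {"rows": [{"translation": [-0.15, 0, 0.2], "rot": [0, 0.5, 0], "hand": 0.6}, {"translation": [-1.05, 0, 0.6], "rot": [0, 4.1, 0], "hand": 0.6}, {"translation": [-2.0, 0, 1.1], "rot": [0, 8.1, 0], "hand": 0.6}, {"translation": [-2.9, 0, 1.6], "rot": [0, 12.1, 0], "hand": 0.6}, {"translation": [-3.75, 0, 2.2], "rot": [0, 16.1, 0], "hand": 0.6}, {"translation": [-4.6, 0, 2.8], "rot": [0, 20.1, 0], "hand": 0.6}, {"translation": [-4.6, 0, 2.8], "rot": [0, 20.1, 0], "hand": 0.6}]}}

```text
t: 10.8
eef_pos: [0.6234, 0.169, 0.105]
ee_rot: [-3.14, -0.506, -2.87]
force: [-0.8, -0.7, -2.9]
width: 0.0602
gripper_force: 19.9
```

```bash
python3 look.py 7; python3 tip.py 62.2 56 60 64 68 72 76
```

```text
t 10.8 G [0.6257 0.1697 0.1094] below 61.0 psi 15.6 q [ 0.5   0.72  0.25 -0.11 -1.6  -1.78] F [-0.8 -0.7 -2.9] w 0.0602 gf 19.942605793476105
scene lamp_toe 0.7 pad [-0.1087  0.0006  0.0015]
scene lamp_mid 0.89 pad [-0.0391 -0.0043  0.0737]
scene lamp_window 0.94 pad [-0.0259 -0.0021  0.0519]
top lamp_toe 0.93 pad [-0.1071  0.0054  0.0078]
top lamp_mid 0.96 pad [-0.0371 -0.0057  0.0796]
top lamp_window 0.79 pad [-0.0233  0.0012  0.0605]
t 11.2 G [0.6258 0.1703 0.1166] below 61.9 psi 15.6 q [ 0.5   0.7   0.24 -0.11 -1.59 -1.78] F [-0.4 -0.5 -4.7] w 0.0602 gf 19.95491713285446
T [0.04, 0.02, 0.02] R [0.0, 0.1, 0.0]
T [-0.94, 0.02, 0.41] R [0.0, 4.1, 0.0]
T [-1.89, 0.02, 0.87] R [0.0, 8.1, 0.0]
T [-2.8, 0.02, 1.4] R [0.0, 12.1, 0.0]
T [-3.68, 0.02, 1.98] R [0.0, 16.1, 0.0]
T [-4.51, 0.02, 2.63] R [-0.0, 20.1, 0.0]
```

Request:
{"op": "move_arm", "data": {"rows": [{"translation": [-0.15, 0, 0.25], "rot": [0, 0.5, 0], "hand": 0.6}, {"translation": [-0.3, 0, 0.5], "rot": [0, 1, 0], "hand": 0.6}, {"translation": [-0.6, 0, 0.7], "rot": [0, 2, 0], "hand": 0.6}, {"translation": [-0.6, 0, 0.7], "rot": [0, 2, 0], "hand": 0.6}, {"translation": [-0.6, 0, 0.7], "rot": [0, 2, 0], "hand": 0.6}]}}

```text
t: 11.62
eef_pos: [0.6248, 0.1696, 0.1007]
ee_rot: [-3.141, -0.532, -2.869]
force: [-2.1, -1.1, -0.8]
width: 0.0599
gripper_force: 20.0
```

```bash
python3 look.py 8; python3 tip.py 62.2 58 60 64 68 72 76
```

```text
t 11.6167 G [0.6272 0.1703 0.105 ] below 59.5 psi 15.6 q [ 0.5   0.74  0.27 -0.11 -1.62 -1.77] F [-2.1 -1.1 -0.8] w 0.0599 gf 19.957792460918427
scene lamp_toe 0.74 pad [-0.1125  0.0044 -0.0012]
scene lamp_mid 0.95 pad [-0.0377 -0.0034  0.0708]
scene lamp_mid 0.31 pad [-0.1225 -0.0025  0.0258]
scene lamp_window 0.85 pad [-0.0254 -0.003   0.0495]
top lamp_toe 0.98 pad [-0.11    0.0025  0.0035]
top lamp_toe 0.25 pad [-0.0022  0.0031  0.0052]
top lamp_mid 0.92 pad [-0.0415 -0.0037  0.0667]
top lamp_window 0.91 pad [-0.0276  0.0018  0.0523]
t 12.0167 G [0.6273 0.1704 0.1054] below 59.6 psi 15.6 q [ 0.5   0.74  0.27 -0.11 -1.62 -1.77] F [-3.2 -1.5 -2.6] w 0.0598 gf 19.953728914260864
T [0.21, 0.05, -0.7] R [-0.0, -0.2, 0.0]
T [-0.28, 0.05, -0.52] R [-0.0, 1.8, 0.0]
T [-1.25, 0.05, -0.1] R [-0.0, 5.8, 0.0]
T [-2.19, 0.05, 0.39] R [-0.0, 9.8, 0.0]
T [-3.08, 0.05, 0.94] R [-0.0, 13.8, -0.0]
T [-3.94, 0.05, 1.56] R [-0.0, 17.8, -0.0]
```

Request:
{"op": "move_arm", "data": {"rows": [{"translation": [-0.7, 0, 0.2], "rot": [0, 3, 0], "hand": 0.6}, {"translation": [-1.4, 0, 0.5], "rot": [0, 6, 0], "hand": 0.6}, {"translation": [-2.1, 0, 0.8], "rot": [0, 9, 0], "hand": 0.6}, {"translation": [-2.8, 0, 1.15], "rot": [0, 12, 0], "hand": 0.6}, {"translation": [-3.4, 0, 1.5], "rot": [0, 15, 0], "hand": 0.6}, {"translation": [-4.0, 0, 1.9], "rot": [0, 18, 0], "hand": 0.6}, {"translation": [-4.0, 0, 1.9], "rot": [0, 18, 0], "hand": 0.6}]}}

```text
t: 12.6
eef_pos: [0.6489, 0.1762, 0.0595]
ee_rot: [-3.14, -0.852, -2.871]
force: [-1.5, 0.9, -2.2]
width: 0.0601
gripper_force: 20.0
```

```bash
python3 look.py 9; python3 tip.py 62.2 76 80 84 88 90; python3 -c "
import cv2;cv2.imwrite('pics/c4.png',cv2.resize(cv2.imread('pics/l_scene_9.png')[80:280,200:440],None,fx=2.9,fy=2.9))"
```

```text
t 12.6 G [0.6525 0.1772 0.0628] below 41.2 psi 15.6 q [ 0.47  1.02  0.62 -0.16 -2.   -1.77] F [-1.5  0.9 -2.2] w 0.0601 gf 19.991298615932465
scene lamp_toe 0.93 pad [-0.1146  0.0014  0.0038]
scene lamp_mid 0.94 pad [-0.0195 -0.0021  0.0497]
scene lamp_window 0.59 pad [-0.015  -0.0041  0.0239]
top lamp_toe 0.91 pad [-0.1072  0.0015  0.0106]
top lamp_toe 0.64 pad [-0.0015  0.0016  0.0016]
top lamp_mid 0.69 pad [-0.0198 -0.0005  0.0561]
top lamp_window 0.89 pad [-0.0157  0.0004  0.034 ]
t 13.0 G [0.6533 0.1779 0.0694] below 41.9 psi 15.6 q [ 0.47  1.01  0.61 -0.16 -2.   -1.77] F [ 0.5  0.2 -4.7] w 0.0597 gf 19.993235170841217
T [0.11, 0.03, -0.12] R [-0.0, 0.1, 0.0]
T [-0.87, 0.03, 0.27] R [-0.0, 4.1, 0.0]
T [-1.82, 0.02, 0.73] R [-0.0, 8.1, 0.0]
T [-2.74, 0.02, 1.25] R [-0.0, 12.1, 0.0]
T [-3.18, 0.02, 1.54] R [-0.0, 14.1, 0.0]
```

View pics/c4.png

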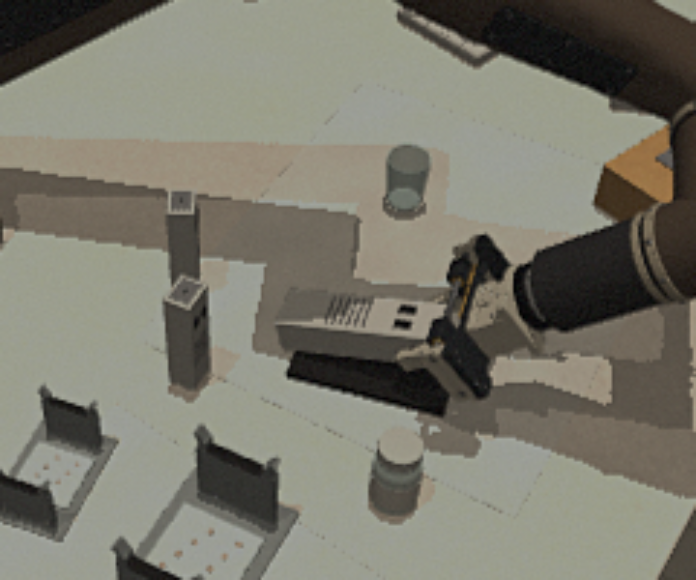

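Request:
{"op": "move_arm", "data": {"rows": [{"translation": [-0.4, 0, 0.15], "rot": [0, 2, 0], "hand": 0.6}, {"translation": [-0.87, 0, 0.3], "rot": [0, 4, 0], "hand": 0.6}, {"translation": [-1.4, 0, 0.55], "rot": [0, 6, 0], "hand": 0.6}, {"translation": [-1.8, 0, 0.75], "rot": [0, 8, 0], "hand": 0.6}, {"translation": [-2.15, 0, 0.95], "rot": [0, 9.5, 0], "hand": 0.6}, {"translation": [-2.5, 0, 1.1], "rot": [0, 11, 0], "hand": 0.6}, {"translation": [-2.75, 0, 1.25], "rot": [0, 12, 0], "hand": 0.6}, {"translation": [-2.75, 0, 1.25], "rot": [0, 12, 0], "hand": 0.6}]}}

```text
t: 13.67
eef_pos: [0.6574, 0.1789, 0.0341]
ee_rot: [-3.141, -1.056, -2.87]
force: [0.2, -0.4, -5.7]
width: 0.0596
gripper_force: 20.0
```

```bash
python3 look.py 10; python3 tip.py 62.2 88 90
```

```text
t 13.6667 G [0.6616 0.1801 0.0366] below 29.5 psi 15.6 q [ 0.46  1.2   0.84 -0.21 -2.24 -1.79] F [ 0.2 -0.4 -5.7] w 0.0596 gf 19.997366666793823
scene lamp_toe 0.56 pad [-0.1108  0.0026  0.0119]
scene lamp_mid 0.83 pad [-0.0113 -0.0029  0.0361]
scene lamp_window 0.86 pad [-0.0111 -0.002   0.0145]
top lamp_toe 0.95 pad [-0.1093  0.0027  0.0177]
top lamp_mid 0.55 pad [-0.0091 -0.0016  0.0362]
top lamp_window 0.71 pad [-0.0115 -0.0004  0.0157]
t 14.0667 G [0.6623 0.1802 0.0392] below 29.8 psi 15.6 q [ 0.46  1.2   0.84 -0.21 -2.24 -1.79] F [-0.6 -0.1 -4.7] w 0.0601 gf 19.99740421772003
T [0.04, 0.04, -0.06] R [-0.0, -0.0, 0.0]
T [-0.45, 0.04, 0.13] R [-0.0, 2.0, 0.0]
```

Request:
{"op": "move_arm", "data": {"rows": [{"translation": [-0.15, 0, 0.05], "rot": [0, 0.5, 0], "hand": 0.6}, {"translation": [-0.3, 0, 0.1], "rot": [0, 1, 0], "hand": 0.6}, {"translation": [-0.45, 0, 0.15], "rot": [0, 1.6, 0], "hand": 0.6}, {"translation": [-0.55, 0, 0.22], "rot": [0, 2, 0], "hand": 0.6}, {"translation": [-0.65, 0, 0.27], "rot": [0, 2, 0], "hand": 0.6}, {"translation": [-0.65, 0, 0.27], "rot": [0, 2, 0], "hand": 0.6}]}}

```text
t: 14.57
eef_pos: [0.6583, 0.179, 0.0321]
ee_rot: [-3.14, -1.092, -2.868]
force: [-3.3, 2.9, 11.2]
width: 0.0596
gripper_force: 20.0
```

```bash
python3 - <<'E'
from h import *
show()
E
```

```text
t 14.5667 G [0.6626 0.1802 0.0344] below 27.4 psi 15.7 q [ 0.46  1.23  0.88 -0.21 -2.29 -1.8 ] F [-3.3  2.9 11.2] w 0.0596 gf 19.99987542629242
```

Seated on the pad; ease up slightly, lower the grip, then open.

Request:
{"op": "move_arm", "data": {"rows": [{"translation": [0.1, 0, -0.05], "rot": [0, 0, 0], "hand": 0.6}, {"translation": [0.1, 0, -0.05], "rot": [0, 0, 0], "hand": 0.3}, {"translation": [0.1, 0, -0.05], "rot": [0, 0, 0], "hand": 0.2}, {"translation": [0.1, 0, -0.05], "rot": [0, 0, 0], "hand": 0.1}, {"translation": [0.1, 0, -0.05], "rot": [0, 0, 0], "hand": 0}, {"translation": [0.1, 0, -0.05], "rot": [0, 0, 0], "hand": 0}, {"translation": [0.1, 0, -0.05], "rot": [0, 0, 0], "hand": 0}, {"translation": [0.1, 0, -0.05], "rot": [0, 0, 0], "hand": 0}], "squeeze": 5}}

```text
t: 15.23
eef_pos: [0.6587, 0.1791, 0.0297]
ee_rot: [-3.141, -1.088, -2.87]
force: [0.1, -0.7, -1.1]
width: 0.0871
gripper_force: 0.0
```

```bash
python3 look.py 11; python3 - <<'E'
from h import *
rows([([.69,.188,.06],Rt(15.6,152)),([.69,.188,.2],Rt(15.6,150)),([.60,.163,.2],Rt(15.6,90))])
E
```

```text
t 15.2333 G [0.6629 0.1803 0.032 ] below 27.6 psi 15.6 q [ 0.46  1.23  0.87 -0.21 -2.28 -1.8 ] F [ 0.1 -0.7 -1.1] w 0.0871 gf 0.0
scene lamp_toe 0.75 pad [-0.1065  0.0027  0.01  ]
scene lamp_mid 0.69 pad [-0.0101 -0.0008  0.036 ]
scene lamp_window 0.62 pad [-0.0105 -0.0035  0.0139]
top lamp_toe 0.88 pad [-0.105   0.0031  0.0111]
top lamp_mid 0.81 pad [-0.0086 -0.0048  0.033 ]
top lamp_window 0.59 pad [-0.0096 -0.0029  0.0124]
T [1.16, 0.0, -3.78] R [-0.0, -0.3, -0.0]
T [13.54, 0.0, -10.28] R [-0.0, -2.3, -0.0]
T [17.45, 0.02, -2.27] R [-0.0, -62.3, 0.0]
```

Request:
{"op": "move_arm", "data": {"rows": [{"translation": [1.5, 0, -2], "rot": [0, 0, 0], "hand": 0}, {"translation": [4, 0, -4.5], "rot": [0, 0, 0], "hand": 0}, {"translation": [7.5, 0, -6.5], "rot": [0, -2, 0], "hand": 0}, {"translation": [11, 0, -8.5], "rot": [0, -7, 0], "hand": 0}, {"translation": [14.5, 0, -9], "rot": [0, -14, 0], "hand": 0}, {"translation": [17.5, 0, -8.5], "rot": [0, -21, 0], "hand": 0}, {"translation": [17.5, 0, -8], "rot": [0, -28, 0], "hand": 0}, {"translation": [17.5, 0, -7], "rot": [0, -35, 0], "hand": 0}]}}

```text
t: 16.3
eef_pos: [0.6416, 0.174, 0.2217]
ee_rot: [3.141, -0.463, -2.868]
force: [-0.1, 0.6, 0.1]
width: 0.0877
gripper_force: 0.0
```

```bash
python3 - <<'E'
from h import *
show()
rows([([.5974,.1595,.16],Rt(15.6,90))])
im,d=arm.grab_frame('scene'); P=cloud('scene',d).reshape(-1,3); y=np.radians(15.55);A=R.from_euler('z',y).as_matrix()
Q=(P-[.606,.165,0])@A; m=(abs(Q[:,1])<.07)&(Q[:,0]>-.15)&(Q[:,0]<.14)&(Q[:,2]>.05)&(Q[:,2]<.066)
print(m.sum(),np.median(Q[m,2]),cv2.minAreaRect((Q[m,:2]*1000).astype(np.float32)))
E
```

```text
t 16.3 G [0.6438 0.1746 0.2262] below 63.5 psi 15.7 q [ 0.5   0.64  0.39 -0.1  -1.77 -1.79] F [-0.1  0.6  0.1] w 0.0877 gf 0.0
T [1.18, -0.21, 8.04] R [0.0, -26.5, 0.1]
824 0.05715276427791893 ((-9.562950134277344, -3.219524383544922), (66.41014099121094, 196.10205078125), 89.79560089111328)
```

Request:
{"op": "move_arm", "data": {"rows": [{"translation": [0.5, -0.1, 1], "rot": [0, -7, 0], "hand": 0}, {"translation": [0.8, -0.2, 3], "rot": [0, -14, 0], "hand": 0}, {"translation": [1.1, -0.2, 5], "rot": [0, -21, 0], "hand": 0}, {"translation": [1.2, -0.2, 7], "rot": [0, -26.5, 0], "hand": 0}, {"translation": [1.2, -0.2, 8], "rot": [0, -26.5, 0], "hand": 0}, {"translation": [1.2, -0.2, 8], "rot": [0, -26.5, 0], "hand": 0}, {"translation": [1.2, -0.2, 8], "rot": [0, -26.5, 0], "hand": 0}]}}

```text
t: 16.93
eef_pos: [0.5947, 0.1593, 0.1526]
ee_rot: [-3.141, -0.015, -2.868]
force: [1.0, 0.3, 0.6]
width: 0.0877
gripper_force: 0.0
```

```bash
python3 - <<'E'
from h import *
show()
rows([([.5974,.1595,.0355],Rt(15.5,90))])
E
```

```text
t 16.9333 G [0.5948 0.1593 0.1576] below 89.1 psi 15.7 q [ 0.58  0.34 -0.23 -0.   -1.02 -1.87] F [1.  0.3 0.6] w 0.0877 gf 0.0
T [-0.45, -0.04, 12.21] R [-0.0, -0.9, 0.1]
```

Request:
{"op": "move_arm", "data": {"rows": [{"translation": [0, 0, 3], "rot": [0, 0, 0], "hand": 0}, {"translation": [0, 0, 6], "rot": [0, 0, 0], "hand": 0}, {"translation": [0, 0, 8.5], "rot": [0, 0, 0], "hand": 0}, {"translation": [0, 0, 10.5], "rot": [0, 0, 0], "hand": 0}, {"translation": [0, 0, 11.7], "rot": [0, 0, 0], "hand": 0}, {"translation": [0, 0, 12.2], "rot": [0, 0, 0], "hand": 0}, {"translation": [0, 0, 12.4], "rot": [0, 0, 0], "hand": 0}, {"translation": [0, 0, 12.4], "rot": [0, 0, 0], "hand": 0}]}}

```text
t: 17.6
eef_pos: [0.5943, 0.1592, 0.0282]
ee_rot: [-3.141, -0.014, -2.869]
force: [0.2, -0.1, 0.4]
width: 0.0877
gripper_force: 0.0
```

Request:
{"op": "move_arm", "data": {"rows": [{"translation": [0, 0, 0], "rot": [0, 0, 0], "hand": 0.25}, {"translation": [0, 0, 0], "rot": [0, 0, 0], "hand": 0.35}, {"translation": [0, 0, 0], "rot": [0, 0, 0], "hand": 0.45}, {"translation": [0, 0, 0], "rot": [0, 0, 0], "hand": 0.6}, {"translation": [0, 0, 0], "rot": [0, 0, 0], "hand": 0.6}, {"translation": [0, 0, 0], "rot": [0, 0, 0], "hand": 0.6}, {"translation": [0, 0, 0], "rot": [0, 0, 0], "hand": 0.6}], "squeeze": 30}}

```text
t: 18.18
eef_pos: [0.5936, 0.1594, 0.0285]
ee_rot: [3.141, -0.014, -2.869]
force: [-2.0, 2.5, 5.5]
width: 0.0599
gripper_force: 30.0
```

```bash
python3 - <<'E'
from h import *
show()
rows([([.5974,.1595,.22],Rt(15.5,90)),([.5935,-.181,.22],Rt(95.3,90)),([.5935,-.181,.1085],Rt(95.3,90))])
E
```

```text
t 18.1833 G [0.5937 0.1594 0.0335] below 89.2 psi 15.6 q [ 0.58  0.48 -0.35 -0.01 -0.76 -1.87] F [-2.   2.5  5.5] w 0.0599 gf 29.999327659606934
T [-0.11, -0.08, -18.65] R [0.0, -0.8, 0.1]
T [9.43, -32.77, -18.53] R [0.6, -0.6, -79.7]
T [9.28, -32.77, -7.38] R [0.6, -0.6, -79.7]
```

Request:
{"op": "move_arm", "data": {"rows": [{"translation": [0, 0, -1], "rot": [0, 0, 0], "hand": 0.6}, {"translation": [0, 0, -3.5], "rot": [0, 0, 0], "hand": 0.6}, {"translation": [0, 0, -7], "rot": [0, 0, 0], "hand": 0.6}, {"translation": [0, 0, -10.5], "rot": [0, 0, 0], "hand": 0.6}, {"translation": [0, 0, -14], "rot": [0, 0, 0], "hand": 0.6}, {"translation": [0, 0, -17], "rot": [0, -0.4, 0], "hand": 0.6}, {"translation": [0, 0, -18.5], "rot": [0, -0.8, 0], "hand": 0.6}, {"translation": [0, 0, -18.7], "rot": [0, -0.8, 0], "hand": 0.6}]}}

```text
t: 18.85
eef_pos: [0.5968, 0.1599, 0.2182]
ee_rot: [3.141, 0.004, -2.869]
force: [0.3, 0.9, -4.3]
width: 0.06
gripper_force: 30.0
```

```bash
python3 - <<'E'
from h import *
show()
for f in (.1,.3,.5,.7,.9,1): rows([([.596,.1595-.3405*f,.22],Rt(15.5+79.8*f,90))])
E
```

```text
t 18.85 G [0.5968 0.1599 0.2232] below 89.7 psi 15.6 q [ 0.58  0.28 -0.16  0.   -1.13 -1.88] F [ 0.3  0.9 -4.3] w 0.06 gf 29.997771084308624
T [1.01, -3.29, 0.31] R [0.0, 0.3, -7.9]
T [2.84, -9.85, 0.3] R [-0.0, 0.3, -23.8]
T [4.68, -16.41, 0.29] R [-0.0, 0.3, -39.8]
T [6.51, -22.97, 0.27] R [-0.1, 0.3, -55.7]
T [8.34, -29.53, 0.26] R [-0.1, 0.3, -71.7]
T [9.26, -32.81, 0.25] R [-0.1, 0.2, -79.7]
```

Request:
{"op": "move_arm", "data": {"rows": [{"translation": [0.5, -1.5, 0], "rot": [0, 0, -4], "hand": 0.6}, {"translation": [1.2, -4, 0], "rot": [0, 0, -10], "hand": 0.6}, {"translation": [2, -6.5, 0], "rot": [0, 0, -16], "hand": 0.6}, {"translation": [2.8, -9.5, 0], "rot": [0, 0, -23], "hand": 0.6}, {"translation": [3.6, -12.5, 0], "rot": [0, 0, -30], "hand": 0.6}, {"translation": [4.4, -15.5, 0], "rot": [0, 0, -37], "hand": 0.6}, {"translation": [5.2, -18.5, 0], "rot": [0, 0, -44], "hand": 0.6}, {"translation": [6, -21.5, 0], "rot": [0, 0, -51], "hand": 0.6}]}}

```text
t: 19.52
eef_pos: [0.5942, -0.0651, 0.2119]
ee_rot: [3.137, -0.003, -1.973]
force: [1.5, 0.1, -4.1]
width: 0.0603
gripper_force: 30.0
```

```bash
python3 - <<'E'
from h import *
show()
rows([([.596,-.181,.22],Rt(95.3,90))])
E
```

```text
t 19.5167 G [ 0.5942 -0.0651  0.2169] below 89.7 psi 66.9 q [ 0.22  0.26 -0.2  -0.   -1.12 -0.62] F [ 1.5  0.1 -4.1] w 0.0603 gf 29.992419183254242
T [10.6, -4.7, -0.31] R [0.3, -0.1, -28.4]
```

Request:
{"op": "move_arm", "data": {"rows": [{"translation": [2.3, -1.1, 0], "rot": [0, 0, -6.5], "hand": 0.6}, {"translation": [4.8, -2.2, 0], "rot": [0, 0, -13], "hand": 0.6}, {"translation": [7, -3.2, 0], "rot": [0, 0, -19], "hand": 0.6}, {"translation": [9, -4.1, 0], "rot": [0, 0, -25], "hand": 0.6}, {"translation": [10.3, -4.6, -0.3], "rot": [0, 0, -28.4], "hand": 0.6}, {"translation": [10.6, -4.7, -0.3], "rot": [0, 0, -28.4], "hand": 0.6}, {"translation": [10.6, -4.7, -0.3], "rot": [0, 0, -28.4], "hand": 0.6}, {"translation": [10.6, -4.7, -0.3], "rot": [0, 0, -28.4], "hand": 0.6}]}}

```text
t: 20.18
eef_pos: [0.5961, -0.1792, 0.216]
ee_rot: [3.138, 0.001, -1.486]
force: [1.0, 0.2, -4.8]
width: 0.0599
gripper_force: 30.0
```

```bash
cat > pl.py <<'E'
from h import *
import sys
np.set_printoptions(precision=4,suppress=True)
show()
yw=np.radians(5.3);S=np.array([.5938,-.1812,.085]);A=R.from_euler('z',yw).as_matrix()
g=cur(); print('G in seat',A.T@(g[0]-.005*g[1][:,2]-S))
for n in ['scene','top']:
    im,d=arm.grab_frame(n); cv2.imwrite(f'pics/p_{n}_{sys.argv[1]}.png',im[...,::-1])
    for l in ['lamp_mid','lamp_window','stand_seat']:
        for r in arm.pinpoint(l,n):
            q=A.T@(w(n,r['point'])-S)
            if r['p']>.3 and abs(q[:2]).max()<.06: print(n,l,round(r['p'],2),q)
    Q=(cloud(n,d).reshape(-1,3)-S)@A; zt=float(sys.argv[2])
    m=(abs(Q[:,0])<.06)&(abs(Q[:,1])<.13)&(abs(Q[:,2]-zt)<.008)
    # ends of the lamp outside the fingers
    m2=m&(abs(Q[:,1])>.04)
    if m2.sum()>20:
        q=Q[m2]; print(n,'top face z',np.median(q[:,2]),cv2.minAreaRect((q[:,:2]*1000).astype(np.float32)),'y',np.percentile(q[:,1],[.5,99.5]))
        for s in (-1,1):
            e=q[(s*q[:,1]>.05)&(s*q[:,1]<.09)]
            if len(e)>5: print('  side',s,len(e),'x range',np.percentile(e[:,0],[2,98]),'z',np.median(e[:,2]))
E
python3 pl.py 1 0.158
```

```text
t 20.1833 G [ 0.5962 -0.1792  0.221 ] below 89.8 psi -265.1 q [ 0.02  0.29 -0.14 -0.   -1.14  0.06] F [ 1.   0.2 -4.8] w 0.0599 gf 29.99780774116516
G in seat [0.0025 0.0018 0.136 ]
scene lamp_mid 0.89 [0.0018 0.0038 0.1348]
scene lamp_window 0.87 [0.0001 0.0011 0.1115]
scene stand_seat 0.56 [-0.0003 -0.0032 -0.0001]
scene top face z 0.15892732786483435 ((4.218988418579102, 2.8049774169921875), (197.15072631835938, 61.05929183959961), 89.07772064208984) y [-0.0951  0.0992]
  side -1 321 x range [-0.0252  0.0326] z 0.15892732786483435
  side 1 26 x range [0.022  0.0339] z 0.16031912461912076
top lamp_mid 0.93 [0.0009 0.0008 0.1389]
top lamp_window 0.94 [0.0012 0.0076 0.1134]
top stand_seat 0.57 [-0.0001 -0.0024  0.0029]
top top face z 0.16257754117706916 ((-9.231463432312012, 5.67010498046875), (200.10105895996094, 54.5914421081543), 84.70632934570312) y [-0.0924  0.1033]
  side -1 130 x range [-0.0289  0.0011] z 0.1615372370820877
  side 1 210 x range [-0.0283  0.022 ] z 0.1632743054092938
```

Request:
{"op": "move_arm", "data": {"rows": [{"translation": [0.2, 0.15, 1], "rot": [0, 0, -0.5], "hand": 0.6}, {"translation": [0.35, 0.3, 3], "rot": [0, 0, -0.5], "hand": 0.6}, {"translation": [0.35, 0.3, 5], "rot": [0, 0, -0.5], "hand": 0.6}, {"translation": [0.35, 0.3, 6.5], "rot": [0, 0, -0.5], "hand": 0.6}, {"translation": [0.35, 0.3, 7.5], "rot": [0, 0, -0.5], "hand": 0.6}, {"translation": [0.35, 0.3, 7.8], "rot": [0, 0, -0.5], "hand": 0.6}, {"translation": [0.35, 0.3, 7.8], "rot": [0, 0, -0.5], "hand": 0.6}, {"translation": [0.35, 0.3, 7.8], "rot": [0, 0, -0.5], "hand": 0.6}]}}

```text
t: 21.25
eef_pos: [0.5949, -0.1835, 0.1405]
ee_rot: [-3.142, -0.001, -1.474]
force: [0.3, 0.2, -4.2]
width: 0.0596
gripper_force: 30.0
```

```bash
python3 pl.py 2 0.081;  python3 -c "
import cv2;cv2.imwrite('pics/c5.png',cv2.resize(cv2.imread('pics/p_scene_2.png')[180:330,190:370],None,fx=4,fy=4))"
```

```text
t 21.25 G [ 0.5949 -0.1835  0.1455] below 90.0 psi -264.5 q [ 0.01  0.35 -0.24  0.   -0.98  0.08] F [ 0.3  0.2 -4.2] w 0.0596 gf 29.99782830476761
G in seat [ 0.0008 -0.0024  0.0605]
scene lamp_mid 0.84 [ 0.0013 -0.0045  0.0606]
scene lamp_window 0.74 [ 0.0049 -0.0021  0.0382]
scene stand_seat 0.63 [ 0.0032 -0.0005 -0.0002]
scene top face z 0.08337785752273369 ((1.4704513549804688, -0.6171722412109375), (61.758243560791016, 197.6741943359375), 0.1783318966627121) y [-0.0992  0.0958]
  side -1 296 x range [-0.0263  0.0313] z 0.08348157471746265
  side 1 39 x range [0.0153 0.0319] z 0.08528609692255767
top lamp_mid 0.91 [ 0.0042 -0.0042  0.0584]
top lamp_window 0.88 [-0.0004  0.0037  0.0396]
top stand_seat 0.84 [-0.0005 -0.0002 -0.0024]
top top face z 0.08591222934904658 ((-9.616554260253906, 0.831146240234375), (196.51214599609375, 49.11446762084961), 88.555419921875) y [-0.0969  0.0982]
  side -1 92 x range [-0.0312 -0.0063] z 0.08467252664826858
  side 1 159 x range [-0.0316  0.0153] z 0.08648632481682411
```

View pics/c5.png

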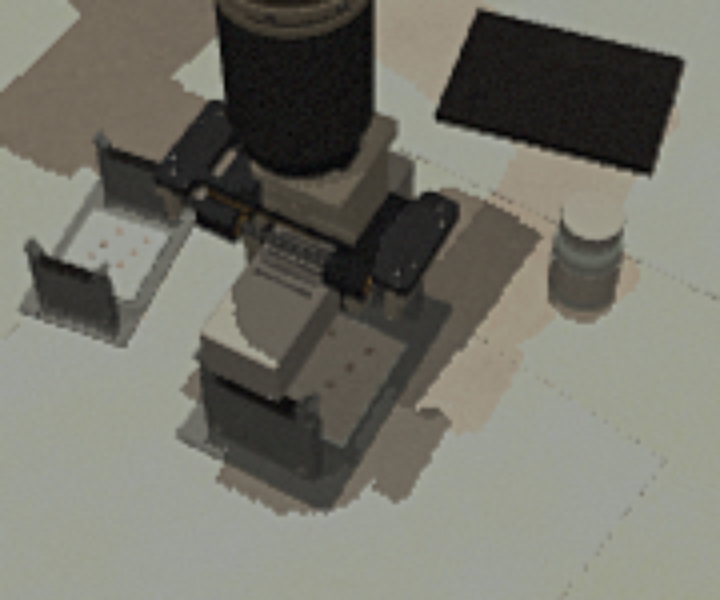

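Request:
{"op": "move_arm", "data": {"rows": [{"translation": [0, 0.05, 0.8], "rot": [0, 0, 0], "hand": 0.6}, {"translation": [0, 0.05, 1.6], "rot": [0, 0, 0], "hand": 0.6}, {"translation": [0, 0.05, 2.3], "rot": [0, 0, 0], "hand": 0.6}, {"translation": [0, 0.05, 2.9], "rot": [0, 0, 0], "hand": 0.6}, {"translation": [0, 0.05, 3.2], "rot": [0, 0, 0], "hand": 0.6}, {"translation": [0, 0.05, 3.3], "rot": [0, 0, 0], "hand": 0.6}, {"translation": [0, 0.05, 3.3], "rot": [0, 0, 0], "hand": 0.6}, {"translation": [0, 0.05, 3.3], "rot": [0, 0, 0], "hand": 0.6}]}}

```text
t: 22.32
eef_pos: [0.594, -0.1834, 0.1071]
ee_rot: [3.141, -0.0, -1.474]
force: [-0.3, -0.8, -4.2]
width: 0.0602
gripper_force: 30.0
```

```bash
python3 pl.py 3 0.049
```

```text
t 22.3167 G [ 0.594  -0.1834  0.1121] below 90.0 psi -264.5 q [ 0.01  0.39 -0.28  0.   -0.91  0.08] F [-0.3 -0.8 -4.2] w 0.0602 gf 29.997726380825043
G in seat [ 0.     -0.0022  0.0271]
scene lamp_mid 0.6 [-0.0006 -0.0029  0.028 ]
scene lamp_window 0.7 [0.0031 0.0002 0.0047]
scene stand_seat 0.93 [ 0.0031 -0.0034  0.0002]
scene top face z 0.05005467041918627 ((3.2739391326904297, -1.0752410888671875), (199.55697631835938, 60.8911018371582), 88.49742126464844) y [-0.0993  0.0951]
  side -1 287 x range [-0.0274  0.0309] z 0.050209230254399
  side 1 35 x range [0.0149 0.0303] z 0.051637033049698196
top lamp_mid 0.74 [-0.0015 -0.0009  0.0248]
top lamp_window 0.73 [-0.0011  0.0033  0.0066]
top stand_seat 0.9 [ 0.0013  0.0001 -0.0018]
top top face z 0.052592063467012236 ((-15.385318756103516, 1.0206527709960938), (198.5702667236328, 45.85799026489258), 85.8435287475586) y [-0.0969  0.0984]
  side -1 91 x range [-0.0321 -0.007 ] z 0.05123213145118472
  side 1 183 x range [-0.0321  0.0128] z 0.053241269562337386
```

Request:
{"op": "move_arm", "data": {"rows": [{"translation": [0, 0, 0.12], "rot": [0, 0, 0], "hand": 0.6}, {"translation": [0, 0, 0.24], "rot": [0, 0, 0], "hand": 0.6}, {"translation": [0, 0, 0.34], "rot": [0, 0, 0], "hand": 0.6}, {"translation": [0, 0, 0.4], "rot": [0, 0, 0], "hand": 0.6}, {"translation": [0, 0, 0.4], "rot": [0, 0, 0], "hand": 0.6}]}}

```text
t: 23.13
eef_pos: [0.5937, -0.1834, 0.1027]
ee_rot: [3.14, -0.0, -1.474]
force: [0.8, -1.0, -4.8]
width: 0.0599
gripper_force: 30.0
```

Request:
{"op": "move_arm", "data": {"rows": [{"translation": [0, 0, 0.08], "rot": [0, 0, 0], "hand": 0.6}, {"translation": [0, 0, 0.16], "rot": [0, 0, 0], "hand": 0.6}, {"translation": [0, 0, 0.2], "rot": [0, 0, 0], "hand": 0.6}, {"translation": [0, 0, 0.2], "rot": [0, 0, 0], "hand": 0.6}]}}

```text
t: 23.47
eef_pos: [0.5939, -0.1832, 0.1018]
ee_rot: [3.141, -0.0, -1.474]
force: [-4.2, 3.4, 3.6]
width: 0.0598
gripper_force: 30.0
```

Contact with the floors; open gradually.

Request:
{"op": "move_arm", "data": {"rows": [{"translation": [0, 0, -0.05], "rot": [0, 0, 0], "hand": 0.6}, {"translation": [0, 0, -0.05], "rot": [0, 0, 0], "hand": 0.3}, {"translation": [0, 0, -0.05], "rot": [0, 0, 0], "hand": 0.2}, {"translation": [0, 0, -0.05], "rot": [0, 0, 0], "hand": 0.1}, {"translation": [0, 0, -0.05], "rot": [0, 0, 0], "hand": 0}, {"translation": [0, 0, -0.05], "rot": [0, 0, 0], "hand": 0}, {"translation": [0, 0, -0.05], "rot": [0, 0, 0], "hand": 0}], "squeeze": 5}}

```text
t: 24.05
eef_pos: [0.5939, -0.1835, 0.1015]
ee_rot: [3.141, -0.0, -1.475]
force: [-0.2, -0.7, -0.4]
width: 0.0861
gripper_force: 0.0
```

Request:
{"op": "move_arm", "data": {"rows": [{"translation": [0, 0, -1.5], "rot": [0, 0, 0], "hand": 0}, {"translation": [0, 0, -4], "rot": [0, 0, 0], "hand": 0}, {"translation": [0, 0, -8], "rot": [0, 0, 0], "hand": 0}, {"translation": [0, 0, -12], "rot": [0, 0, 0], "hand": 0}, {"translation": [0, 3, -15], "rot": [0, 0, 0], "hand": 0}, {"translation": [0, 7, -16], "rot": [0, 0, 0], "hand": 0}, {"translation": [0, 10, -16], "rot": [0, 0, 0], "hand": 0}, {"translation": [0, 10, -16], "rot": [0, 0, 0], "hand": 0}]}}

```text
t: 24.72
eef_pos: [0.4902, -0.1932, 0.2635]
ee_rot: [-3.14, 0.0, -1.476]
force: [-0.4, -0.2, -0.8]
width: 0.0875
gripper_force: 0.0
```

```bash
python3 pl.py 4 0.047;  python3 -c "
import cv2;cv2.imwrite('pics/c6.png',cv2.resize(cv2.imread('pics/p_scene_4.png')[180:330,190:370],None,fx=4,fy=4))"
```

```text
t 24.7167 G [ 0.4902 -0.1932  0.2685] below 89.9 psi -264.5 q [-0.    0.1  -0.28 -0.   -1.19  0.1 ] F [-0.4 -0.2 -0.8] w 0.0875 gf 0.0
G in seat [-0.1043 -0.0024  0.1835]
scene lamp_mid 0.68 [-0.0012 -0.002   0.0221]
scene lamp_window 0.83 [ 0.0014 -0.0002  0.002 ]
scene stand_seat 0.89 [ 0.0018 -0.0009  0.0002]
scene top face z 0.045412392992849666 ((1.3467521667480469, 0.33023834228515625), (61.26514434814453, 198.5000762939453), 0.5760223865509033) y [-0.0981  0.0971]
  side -1 283 x range [-0.0273  0.0308] z 0.0452771953805638
  side 1 229 x range [-0.0282  0.0299] z 0.04570609757083583
```

View pics/c6.png

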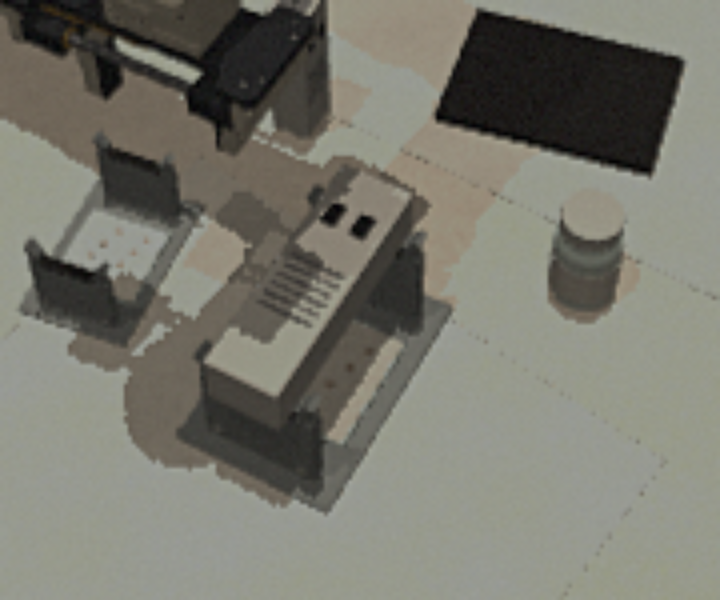

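The picture shows the lamp lying level in both saddles, from (240,370) to (385,185) in the crop. The ends stick out about equally, the arm is clear, and the jar is where it stood.

```bash
python3 -c "
from station import arm
print(arm.job_done())"
```

```text
the job is handed in; nothing more can be done
None
```

The job is handed in, with no verdict reported back. The lamp was butted, tipped over the pad's edge, laid window-down and let go, then set in the larger stand: level, within about 2 mm of centre and 1° of square by my last measurement. I never moved near the jar, bottle or beaker, but only the jar was checked in the final picture.

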